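# Lock the stacking bins with the tapered winged peg

## Robot

A 6-joint arm with a two-finger parallel gripper is mounted at the origin on the work surface. World frame = base frame: x ahead of the robot, y to its left, z up, the work surface at z = 0. Lengths are in m, angles in rad, forces in N, time in s.
With the tool pointing down it reaches from about 0.25 to 0.775 m from the base axis. Payload 4 kg.
Tool frame: the origin (TCP) lies midway between the tips of the shut fingers; the grasp point (between the pads) lies 19 mm behind it (grasp_offset is the distance from the TCP to the grasp point, in m); z points along the fingers, y is the line along which they close (so a half turn about z gives the same grasp; the last joint's range is limited). The gripper opens to 94 mm and grips with 3 to 60 N. Pads are 16 mm wide; open, the fingers measure 119 mm over their backs; the gripper's body (75 mm by 177 mm) begins 78 mm behind the grasp point.
Start: joints at [-1.245, 0.087, 1.371, -0, 1.684, -0.103], TCP at [0.229, -0.5, 0.206] pointing down, gripper open.
Joint ranges: [-3.1, 3.1], [-0.76, 2.03], [0.27, 2.55], [-1.08, 4.22], [0.17, 2.65], [-2.57, 2.57]. Speed limits (rad/s): [2.79, 2.79, 3.14, 3.14, 3.14, 3.14].

## Interface

Orientations are given as a unit quaternion [w, x, y, z].
In Python, from bench import get_obs, get_image, camera_model, close_job, grasp_offset gives the robot as it stands. The module is installed in compiled form; this text tells all that it offers.
- The arm moves only by the shell command python3 -m inch 'ROWS'. ROWS is JSON, a list of rows, each a list of 3 entries, a list of its own where there are three numbers: the turn, a rotation vector about the world's x, y, z in units of 5 degrees (1.0 is 5 degrees), then the shift along the world's x, y, z in units of 25 mm (1.0 is 25 mm), then the opening, from 0 (shut) to 1 (fully open). In form: [[[wx, wy, wz], [dx, dy, dz], gripper], ...]. A call has 1 to 8 rows; each row shifts and turns the commanded pose from where the row before left it; what a row does not reach is not made up. A row lasts 1/12 s, in which the tool goes at most 41.7 mm and 7.16 degrees, less where a joint would pass 70% of its speed; a pose out of reach is approached as far as the arm can. A call is refused whole if a number of a shift passes 1 or a number of a turn 1, either way. A call with a gripper value outside its range is refused whole. The fingers move at their own pace and stop on an object; the grip force is fixed at half the most. Time passes only in rows, so rows that do not move let the fingers close. It gives the time, the measured TCP pose, the force, the opening and the grip force at its end, in the units of the state.
- get_obs(): the state, without advancing time (a new reading comes with each control period).
- get_image(name): name is "scene" or "side" or "wrist"; returns the picture (384x512x3 uint8, red, green, blue); there is no depth.
- camera_model(name): a dict with "fx", "fy", "cx", "cy" (pixels), "R" (3x3) and "t" (3): a world point X has camera coordinates R X + t. Camera axes: x right, y down, z forward; pixel columns grow to the right and rows downward; lengths in m; the calibration is good to about 2 mm. A picture is of the moment at which its call begins: read the wrist's pose just before it. camera_model takes no time and is no camera call; for the wrist camera it gives the pose at the moment of the call.
- close_job(): hands the job in; it is judged then, once.
The state is a dict: "time": time; "joint_positions": joint angles; "joint_velocities": joint speeds; "effort": joint torques, N m; "eef_pos": TCP position; "tcp_rot": TCP orientation; "wrist_force": force on the tool from outside, world axes, zero at the start; "ft_torque": the same for the moment, N m; "finger_gap": opening from 0.0 (shut) to 1.0 (fully open); "gripper_force": force on a finger pad.
Only numpy, scipy, OpenCV 4.12 (cv2) and the standard library are available. Lean on these libraries where they do the work, as an engineer would, in place of code of your own. Each camera call takes 0.05 s, during which the arm holds its last target. There are 200 camera calls.

## Task

Lock the green stacking bins: take the wooden winged peg out of its plywood stand, set it into the tapered socket in front of the bins with its wing turned well aside (45 degrees or more), then twist it while pressing down, to and fro if need be, until it is wedged fully home with its collar down on the socket and its wing square across the bin rim. Never push down on it with more than about 12 N, for the sprung socket breaks; let go so that it stays put, and leave the other things in their places.

Things in the scene. Friction and masses are not known exactly. Their poses are not given: they have to be found in the camera images.
- peg_grip (a point): Centre of the wing of the loose wooden peg (60 g). The wing is an upright flat plate, 64 mm long (the point's x), 12 mm thick (y), 30 mm high (z, up), to be gripped across its thickness; both ends are alike, half a turn makes no difference. It stands on a round collar 34 mm across and 4 mm thick; the collar's underside is 19 mm below this point.
- peg_tip (a point): Foot of the same peg, on its axis, 34 mm below the collar's underside and 53 mm below the wing's centre. The round shank between tapers from 23.6 mm diameter at the collar to 13.4 mm here.
- rack: Plywood stand, a block 70 x 70 mm and 50 mm high, fixed, in which the peg stands at the start: its collar rests on the top, its shank hangs in a loose straight hole 27 mm wide. Origin at the centre of its underside, z up.
- socket (a point): Centre of the mouth of the fixed tapered socket, 90 mm above the work surface; z up is its axis; x points square across the bin rim, over the bin: the wing must end along this x, either way round. Four green plastic jaws in a plywood post, 21 mm across at the mouth, narrowing downward with the shank's taper (8.6 degrees half angle), 36 mm deep.
- tower: The fixed bin tower with the socket; origin on the socket's axis at the work surface, 90 mm below the unloaded mouth, axes as the socket's. A green bin rim runs beside the socket from 23 mm off its axis at 81 mm height; nothing of the tower is higher than the socket's mouth. The four jaws spring outward, 15 N/mm each.
- jaws (a point): On the socket's axis 8 mm above its mouth: about where the collar's underside is when the set-in peg first touches the jaws. Pushed straight down it soon sticks by friction; twisted to and fro by 0.6 rad under a steady push of 9 to 11 N it sinks a little with each twist, until the collar meets the jaw tops, and then holds by itself. Turning it there takes up to about 0.3 Nm.
- ramekin_rim (a point): Centre of the mouth of a white ceramic ramekin, 80 mm across, 42 mm high, loose: leave alone.
- sippy_cup: Steel sippy cup, 66 mm across, 104 mm high, with two white handles, loose: leave alone. Origin at the centre of its underside.
- pacifier_box: Blue plastic pacifier box, 72 x 54 mm, 47 mm high, loose: leave alone. Origin at the centre of its underside.
- teether: Peach silicone elephant teether, 14 mm thick, lying in the upper bin: leave alone. Origin under its belly.
- head (a joint): How far the sprung head that carries the socket is pressed down (m): 0 unloaded, growing downward, 0.67 mm for each newton of downward push (spring of 1.5 N/mm). More than 9.3 mm (14 N) breaks it. The socket, its mouth and jaws move down with it.
Not all that is in view belongs to the job. Leave any red look-alike of the part that bears peg_grip alone.

How it is judged:
By the outcome, as a careful person would: the job done as asked, in the order asked, and still so for the second after the job is handed in, with the robot touching nothing.
It also fails if it takes over 72 s, if anything falls off the work surface, if the arm or the gripper's body presses on something with over 40 N, if the wrist force passes 120 N, or if a joint passes its speed limit or range.

## Working session

There is one attempt and no reset: what is moved stays moved. The work goes in short steps, Python scripts to look and compute and a shell command to move; the robot and the scene stay as the last step left them, time stands still between calls to the robot, and variables do not carry over. Pictures are saved under pics/ and viewed, at most 10 in all, crops included, and the job is handed in when it is done.

```bash
mkdir -p pics
python3 - <<'E'
from bench import *
import cv2,numpy as np
o=get_obs();print({k:np.round(v,3) for k,v in o.items()},grasp_offset)
a=get_image("scene");b=get_image("side")
for n,i in(("scene",a),("side",b)):cv2.imwrite(f"pics/{n}0.png",i[:,:,::-1])
for n in("scene","side","wrist"):
  m=camera_model(n);print(n,m["fx"],m["cx"],m["cy"],np.round(-m["R"].T@m["t"],3),np.round(m["R"][2],2))
E
```

```text
{'time': np.float64(0.0), 'joint_positions': array([-1.245,  0.088,  1.372, -0.   ,  1.684, -0.103]), 'joint_velocities': array([-0.003, -0.002, -0.001, -0.001, -0.   , -0.   ]), 'effort': array([ 1.0000e-03, -3.4018e+01, -3.0243e+01,  7.2000e-02,  3.3000e-02,
       -0.0000e+00]), 'eef_pos': array([ 0.229, -0.5  ,  0.204]), 'tcp_rot': array([-0.001,  0.977,  0.213, -0.   ]), 'wrist_force': array([0.959, 0.63 , 0.102]), 'ft_torque': array([-0.016,  0.037, -0.013]), 'gripper_force': np.float64(0.0), 'finger_gap': np.float64(1.0)} 0.0188
scene 454.579434018697 254.2092115962761 192.36815983910031 [1.046 0.682 0.799] [-0.43 -0.65 -0.62]
side 490.3867745630643 261.0667422931891 188.98690865891763 [0.471 0.796 0.856] [ 0.05 -0.74 -0.68]
wrist 321.6117018463753 262.4719237743058 189.14595506845407 [ 0.29  -0.472  0.384] [-0.21 -0.09 -0.97]
```

View pics/scene0.png

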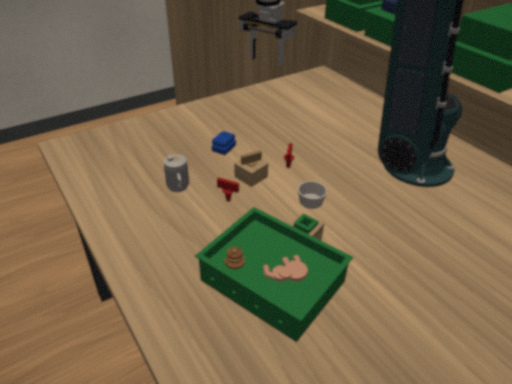

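View pics/side0.png

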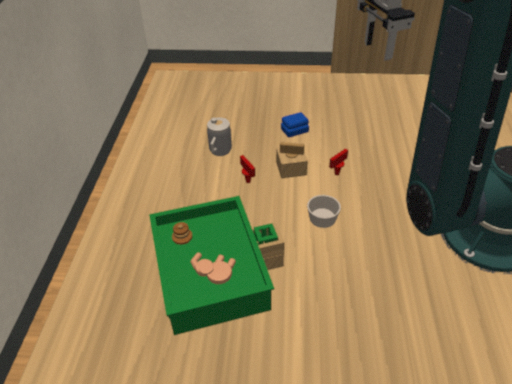

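The wooden peg stands in its block at scene (251,160), side (292,150). There are two red look-alikes, at scene (228,187) and (289,155), side (247,167) and (339,160); I'm leaving those alone. The socket is at scene (307,222), side (266,233). Next I'll view a close crop of both cameras.

Run:
```python
import cv2,numpy as np
a=cv2.imread("pics/scene0.png");b=cv2.imread("pics/side0.png")
def c(i,x,y,w=50,h=37,k=8):return cv2.resize(i[y:y+h,x:x+w],None,fx=k,fy=k,interpolation=cv2.INTER_CUBIC)
cv2.imwrite("pics/crop0.png",np.vstack([np.hstack([c(a,227,146),c(b,270,137)]),np.hstack([c(a,285,205),c(b,245,218)])]))
```

```text
(no output)
```

View pics/crop0.png

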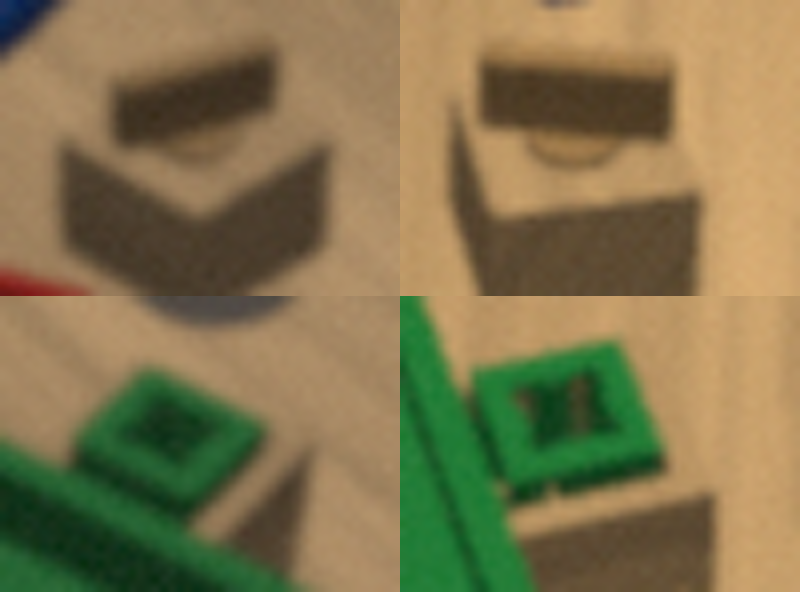

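Crop: the wooden wing stands on its collar on the block (top row). The green socket top is in the bottom row, with its mouth at about scene (306,221), side (266,232). Triangulating now.

```bash
cat > h.py <<'E'
from bench import *
import numpy as np,cv2
def ray(n,p,M=None):
    m=M or camera_model(n);d=m["R"].T@np.array([(p[0]-m["cx"])/m["fx"],(p[1]-m["cy"])/m["fy"],1]);return -m["R"].T@m["t"],d
def tri(p,q):
    A=[];b=[]
    for n,x in(("scene",p),("side",q)):
        c,d=ray(n,x);d=d/np.linalg.norm(d);P=np.eye(3)-np.outer(d,d);A.append(P);b.append(P@c)
    X=np.linalg.lstsq(np.vstack(A),np.hstack(b),rcond=None)[0]
    return X,np.linalg.norm(np.vstack(A)@X-np.hstack(b))
def atz(n,p,z,M=None):
    c,d=ray(n,p,M);return c+d*(z-c[2])/d[2]
E
python3 - <<'E'
from h import *
np.set_printoptions(precision=4,suppress=True)
f=lambda x,y,ox,oy:(ox+x/8-.5,oy+y/8-.5)
S=[(113,83),(275,50),(113,145),(275,108)];D=[(82,65),(272,75),(82,122),(272,137)]
for s,d in zip(S,D):print("wing",*tri(f(*s,227,146),f(*d,270,137)))
print("sock",*tri(f(170,129,285,205),f(165,112,245,218)),atz("scene",f(170,129,285,205),.09),atz("side",f(165,112,245,218),.09))
print("rim",*tri((256,213),(240,199)),*tri((349,260),(272,287)))
for s,d in zip([(62,145),(200,218),(330,145)],[(55,100),(90,218),(300,200)]):print("rack",atz("scene",f(*s,227,146),.05),atz("side",f(*d,270,137),.05))
E
```

```text
wing [ 0.4942 -0.2271  0.0803] 0.00544803629382987
wing [ 0.4327 -0.2184  0.081 ] 0.0012993890534794567
wing [ 0.494  -0.2284  0.0543] 0.0038256351513107512
wing [ 0.4316 -0.2191  0.0551] 0.0014034601382330355
sock [0.515  0.095  0.0938] 0.002957667054018505 [0.511 0.089 0.09 ] [0.5153 0.0943 0.09  ]
rim [ 0.5802 -0.0186  0.0701] 0.004572357509840949 [0.4954 0.2237 0.0716] 0.0014460491718774526
rack [ 0.5047 -0.2476  0.05  ] [ 0.5035 -0.2409  0.05  ]
rack [ 0.4866 -0.1838  0.05  ] [ 0.49   -0.1797  0.05  ]
rack [ 0.4228 -0.1968  0.05  ] [ 0.4225 -0.1916  0.05  ]
```

```bash
python3 -m inch '[[[0,0,-0.6],[0.85,0.985,0],1],[[0,0,-0.6],[0.85,0.985,0],1],[[0,0,-0.6],[0.85,0.985,0],1],[[0,0,-0.6],[0.85,0.985,0],1],[[0,0,-0.6],[0.85,0.985,0],1],[[0,0,-0.6],[0.85,0.985,0],1],[[0,0,-0.6],[0.85,0.985,0],1],[[0,0,-0.6],[0.85,0.985,0],0.6]]'
python3 -m inch '[[[0,0,-0.6],[0.85,0.985,0],0.45],[[0,0,-0.6],[0.85,0.985,0],0.45],[[0,0,-0.6],[0.85,0.985,0],0.45],[[0,0,0],[0,0,0],0.45],[[0,0,0],[0,0,0],0.45],[[0,0,0],[0,0,0],0.45]]'
python3 - <<'E'
from h import *
import json
o=get_obs();M=camera_model("wrist");i=get_image("wrist")
import pickle;pickle.dump((M,i,o),open("w1.pkl","wb"))
cv2.imwrite("pics/w1.png",i[:,:,::-1]);print(o["eef_pos"],o["tcp_rot"],o["wrist_force"])
def pr(X):
    c=M["R"]@X+M["t"];return (M["fx"]*c[0]/c[2]+M["cx"],M["fy"]*c[1]/c[2]+M["cy"])
print(pr(np.array([.462,-.229,.084])),pr(np.array([.494,-.2335,.084])),pr(np.array([.430,-.2245,.084])))
E
```

```text
time: 0.77
eef_pos: [0.3992, -0.3017, 0.205]
tcp_rot: [-0.0, 1.0, 0.004, -0.0]
wrist_force: [0.4, -0.4, 0.3]
finger_gap: 0.959
gripper_force: 0.0
time: 1.27
eef_pos: [0.4619, -0.2296, 0.205]
tcp_rot: [0.0, 0.997, -0.073, -0.001]
wrist_force: [-0.7, -0.0, -0.0]
finger_gap: 0.542
gripper_force: 0.0
[ 0.46193135 -0.22958388  0.20501066] [ 1.34883365e-04  9.97319368e-01 -7.31683509e-02 -6.73184078e-04] [-0.71811442 -0.02709053 -0.03315796]
(np.float64(262.71373714660876), np.float64(184.1389844788175)) (np.float64(262.47047838596444), np.float64(150.42960162704782)) (np.float64(262.9453374502036), np.float64(216.23280622560745))
```

View pics/w1.png

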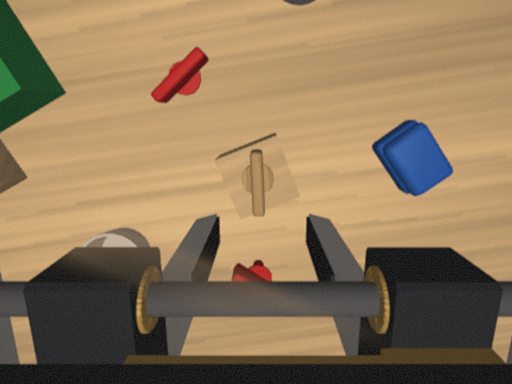

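The wrist view shows the wooden wing from (256.5,150) to (259,216), with red pieces at (180,75) and (253,273). I'll project it onto the wing-top plane.

Run:
```python
from h import *
import pickle;M,i,o=pickle.load(open("w1.pkl","rb"))
c=cv2.resize(i[130:235,200:320],None,fx=5,fy=5,interpolation=cv2.INTER_CUBIC);cv2.imwrite("pics/w1c.png",c[:,:,::-1])
a=atz("",(256.5,150.5),.084,M);b=atz("",(259,215.5),.084,M);print(a,b,(a+b)/2,np.linalg.norm(a-b),np.degrees(np.arctan2(*(a-b)[1::-1])))
```

```text
[ 0.49475201 -0.22796522  0.084     ] [ 0.43131354 -0.22077777  0.084     ] [ 0.46303277 -0.22437149  0.084     ] 0.06384432941169713 -6.463928385857975
```

View pics/w1c.png

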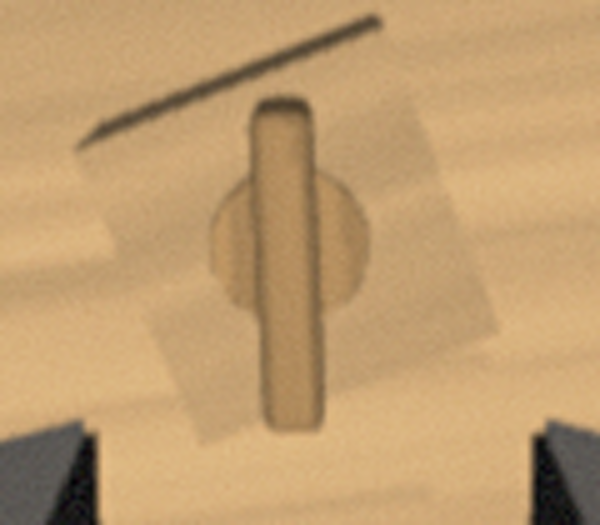

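The grip target is (0.463, -0.2245), yaw -6.5°, about 64 mm long, which matches the given size. I'll descend and grip with the tips just above the collar.

```bash
python3 -m inch '[[[0,0,0.4],[0.04,0.21,-0.9],0.45],[[0,0,0],[0,0,-1],0.45],[[0,0,0],[0,0,-1],0.45],[[0,0,0],[0,0,-1],0.45],[[0,0,0],[0,0,-1],0.45],[[0,0,0],[0,0,-0.5],0.45],[[0,0,0],[0,0,-0.5],0.45],[[0,0,0],[0,0,0],0.45]]'
python3 -m inch '[[[0,0,0],[0,0,0],0],[[0,0,0],[0,0,0],0],[[0,0,0],[0,0,0],0],[[0,0,0],[0,0,0],0],[[0,0,0],[0,0,0],0],[[0,0,0],[0,0,0],0]]'
```

```text
time: 1.98
eef_pos: [0.4604, -0.2242, 0.0547]
tcp_rot: [-0.001, 0.998, -0.057, -0.003]
wrist_force: [-0.2, 0.2, -1.1]
finger_gap: 0.452
gripper_force: 0.0
time: 2.48
eef_pos: [0.4639, -0.2245, 0.059]
tcp_rot: [0.001, 0.998, -0.056, 0.001]
wrist_force: [-0.2, 0.6, 1.1]
finger_gap: 0.123
gripper_force: 30.0
```

```bash
python3 -m inch '[[[0,0,0],[0,0,0.4],0],[[0,0,0],[0,0,0.8],0],[[0,0,0],[0,0,0.8],0],[[0,0,0],[0,0,0.8],0],[[0,0,0],[0,0,0.8],0],[[0,0,0],[0,0,0.8],0],[[0,0,0],[0,0,0],0]]'
python3 -m inch '[[[0,0,0.98],[0.075,0.67,0],0],[[0,0,0.98],[0.075,0.67,0],0],[[0,0,0.98],[0.075,0.67,0],0],[[0,0,0.98],[0.075,0.67,0],0],[[0,0,0.98],[0.075,0.67,0],0],[[0,0,0.98],[0.075,0.67,0],0],[[0,0,0.98],[0.075,0.67,0],0],[[0,0,0.98],[0.075,0.67,0],0]]'
python3 -m inch '[[[0,0,0.98],[0.075,0.67,0],0],[[0,0,0.98],[0.075,0.67,0],0],[[0,0,0.98],[0.075,0.67,0],0],[[0,0,0.98],[0.075,0.67,0],0],[[0,0,0.98],[0.075,0.67,0],0],[[0,0,0.98],[0.075,0.67,0],0],[[0,0,0.98],[0.075,0.67,0],0],[[0,0,0.98],[0.075,0.67,0],0]]'
python3 -m inch '[[[0,0,0],[0,0,0],0],[[0,0,0],[0,0,0],0],[[0,0,0],[0,0,0],0]]'
python3 - <<'E'
from h import *
import pickle
o=get_obs();M=camera_model("wrist");i=get_image("wrist")
pickle.dump((M,i,o),open("w2.pkl","wb"))
cv2.imwrite("pics/w2.png",i[:,:,::-1]);print(o["eef_pos"],o["tcp_rot"])
E
```

```text
time: 3.07
eef_pos: [0.4657, -0.2253, 0.1735]
tcp_rot: [0.002, 0.998, -0.056, 0.004]
wrist_force: [0.2, -0.4, -0.0]
finger_gap: 0.125
gripper_force: 30.0
time: 3.73
eef_pos: [0.4779, -0.0891, 0.1669]
tcp_rot: [-0.0, 0.959, 0.284, -0.001]
wrist_force: [0.2, 0.5, -1.3]
finger_gap: 0.124
gripper_force: 30.0
time: 4.4
eef_pos: [0.4928, 0.0448, 0.1669]
tcp_rot: [-0.0, 0.808, 0.589, -0.001]
wrist_force: [1.1, -0.7, -0.2]
finger_gap: 0.123
gripper_force: 30.0
time: 4.65
eef_pos: [0.4931, 0.0435, 0.1674]
tcp_rot: [-0.0, 0.81, 0.587, -0.001]
wrist_force: [0.2, -0.6, -1.0]
finger_gap: 0.127
gripper_force: 30.0
[0.49305845 0.04347209 0.1673757 ] [-3.69598916e-05  8.09550955e-01  5.87049313e-01 -5.95284248e-04]
```

View pics/w2.png

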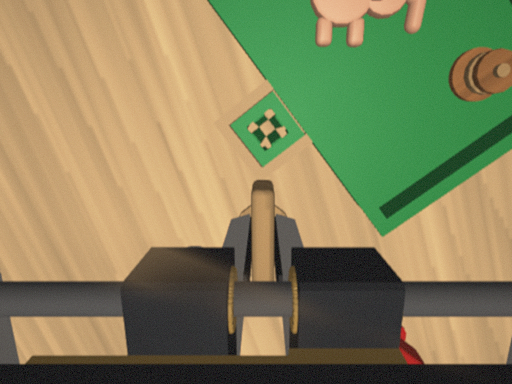

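The wrist view has the socket mouth at (268,129), with the socket-top corners at (230,123), (270,92), (307,131) and (263,166). The bin edge runs from (210,0) to (384,235), and the held wing's front end is at (262,182).

Run:
```python
from h import *
import pickle;M,i,o=pickle.load(open("w2.pkl","rb"))
np.set_printoptions(precision=4,suppress=True)
c=np.hstack([cv2.resize(i[80:180,215:325],None,fx=5,fy=5,interpolation=cv2.INTER_CUBIC)[:, :],cv2.resize(i[165:265,240:285],None,fx=5,fy=5,interpolation=cv2.INTER_CUBIC)]);cv2.imwrite("pics/w2c.png",c[:,:,::-1])
print("mouth",atz("",(268,129),.09,M))
a=atz("",(210,0),.081,M);b=atz("",(384,235),.081,M);d=a-b;print("rim",a,b,np.degrees(np.arctan2(d[1],d[0]))-90)
q=[atz("",p,.09,M) for p in((230,123),(270,92),(307,131),(263,166))];print(np.array(q),sum(q)/4,[np.degrees(np.arctan2(*(q[(k+1)%4]-q[k])[1::-1])) for k in range(4)])
z=o["eef_pos"][2]+.025
w=atz("",(262.5,182),z,M);y=2*np.arctan2(o["tcp_rot"][2],o["tcp_rot"][1]);u=np.array([np.cos(y),np.sin(y)]);print("yaw",np.degrees(y),"along",(w-o["eef_pos"])[:2]@u,"across",(w-o["eef_pos"])[:2]@[-u[1],u[0]])
```

```text
mouth [0.5142 0.0943 0.09  ]
rim [0.5022 0.1975 0.081 ] [ 0.583  -0.0253  0.081 ] 19.937715545364014
[[0.4873 0.108  0.09  ]
 [0.5243 0.1204 0.09  ]
 [0.5429 0.0833 0.09  ]
 [0.5013 0.0676 0.09  ]] [0.514  0.0948 0.09  ] [np.float64(18.593807408369692), np.float64(-63.288030075772355), np.float64(-159.31598232468804), np.float64(109.09494181228784)]
yaw 71.89580855430971 along 0.034297620238442676 across -0.00012181397139412873
```

View pics/w2c.png

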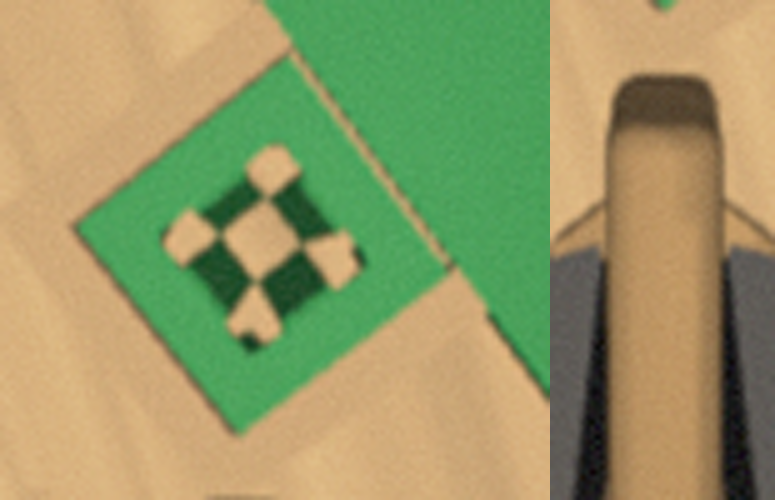

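The socket is at (0.5142, 0.0945), with its x axis at about 19.5°. The wing is now at 71.9°, so 52° aside. I'll move over it and lower.

```bash
python3 -m inch '[[[0,0,0],[0.28,0.68,0],0],[[0,0,0],[0.28,0.68,0],0],[[0,0,0],[0.3,0.7,0],0],[[0,0,0],[0,0,0],0],[[0,0,0],[0,0,0],0],[[0,0,0],[0,0,0],0]]'
python3 -m inch '[[[0,0,0],[0,0,-0.5],0],[[0,0,0],[0,0,-0.5],0],[[0,0,0],[0,0,-0.5],0],[[0,0,0],[0,0,-0.3],0],[[0,0,0],[0,0,-0.3],0],[[0,0,0],[0,0,0],0],[[0,0,0],[0,0,0],0],[[0,0,0],[0,0,0],0]]'
```

```text
time: 5.2
eef_pos: [0.5147, 0.0943, 0.1678]
tcp_rot: [0.0, 0.81, 0.587, -0.0]
wrist_force: [0.1, 0.3, -0.2]
finger_gap: 0.127
gripper_force: 30.0
time: 5.87
eef_pos: [0.5152, 0.0955, 0.1159]
tcp_rot: [0.0, 0.809, 0.588, 0.0]
wrist_force: [-0.3, 0.1, 0.2]
finger_gap: 0.128
gripper_force: 30.0
```

```bash
for k in 1; do python3 -m inch '[[[0,0,0],[0,0,-0.08],0],[[0,0,0],[0,0,-0.08],0],[[0,0,0],[0,0,-0.08],0],[[0,0,0],[0,0,0],0],[[0,0,0],[0,0,0],0]]'; python3 -m inch '[[[0,0,0],[0,0,-0.08],0],[[0,0,0],[0,0,-0.08],0],[[0,0,0],[0,0,0],0],[[0,0,0],[0,0,0],0]]'; done
```

```text
time: 6.28
eef_pos: [0.5147, 0.0954, 0.1094]
tcp_rot: [-0.0, 0.809, 0.588, -0.0]
wrist_force: [0.4, -0.5, -1.1]
finger_gap: 0.124
gripper_force: 30.0
time: 6.62
eef_pos: [0.5144, 0.0956, 0.1054]
tcp_rot: [-0.0, 0.809, 0.588, -0.0]
wrist_force: [-2.5, 0.8, 1.4]
finger_gap: 0.124
gripper_force: 30.0
```

```bash
python3 -m inch '[[[0,0,0],[-0.02,0.01,0],0],[[0,0,0],[0,0,-0.06],0],[[0,0,0],[0,0,0],0],[[0,0,0],[0,0,0],0]]'
python3 - <<'E'
from bench import *
print(get_obs()["wrist_force"],get_obs()["ft_torque"])
E
```

```text
time: 6.95
eef_pos: [0.5143, 0.0957, 0.1041]
tcp_rot: [-0.0, 0.809, 0.588, -0.0]
wrist_force: [-2.3, -0.4, 3.0]
finger_gap: 0.127
gripper_force: 30.0
[-2.31509563 -0.44036596  2.97004888] [0.00834292 0.61037331 0.0052432 ]
```

```bash
python3 -m inch '[[[0,0,0],[-0.04,0,0],0],[[0,0,0],[0,0,-0.06],0],[[0,0,0],[0,0,0],0],[[0,0,0],[0,0,0],0]]'; python3 -m inch '[[[0,0,0],[0,0,-0.06],0],[[0,0,0],[0,0,0],0],[[0,0,0],[0,0,0],0]]'
```

```text
time: 7.28
eef_pos: [0.5141, 0.0957, 0.103]
tcp_rot: [0.001, 0.809, 0.588, 0.001]
wrist_force: [-1.1, 0.1, 4.2]
finger_gap: 0.126
gripper_force: 30.0
time: 7.53
eef_pos: [0.5141, 0.0957, 0.1016]
tcp_rot: [0.001, 0.809, 0.588, 0.001]
wrist_force: [0.1, -0.4, 5.1]
finger_gap: 0.125
gripper_force: 30.0
```

```bash
python3 -m inch '[[[0,0,0],[0,0,-0.06],0],[[0,0,0],[0,0,-0.04],0],[[0,0,0],[0,0,0],0],[[0,0,0],[0,0,0],0]]'
```

```text
time: 7.87
eef_pos: [0.5141, 0.0957, 0.0997]
tcp_rot: [0.001, 0.809, 0.588, 0.001]
wrist_force: [-2.2, 0.6, 6.9]
finger_gap: 0.122
gripper_force: 30.0
```

```bash
python3 -m inch '[[[0,0,0],[0,0,-0.06],0],[[0,0,0],[-0.02,0,-0.05],0],[[0,0,0],[0,0,0],0],[[0,0,0],[0,0,0],0]]'; python3 -m inch '[[[0,0,-1],[0,0,0],0],[[0,0,-1],[0,0,0],0],[[0,0,-1],[0,0,0],0],[[0,0,-1],[0,0,0],0],[[0,0,-1],[0,0,0],0],[[0,0,-1],[0,0,0],0],[[0,0,-1],[0,0,0],0],[[0,0,0],[0,0,0],0]]'
```

```text
time: 8.2
eef_pos: [0.5141, 0.0957, 0.0977]
tcp_rot: [0.001, 0.809, 0.588, 0.001]
wrist_force: [-2.3, -0.9, 9.8]
finger_gap: 0.127
gripper_force: 30.0
time: 8.87
eef_pos: [0.5151, 0.0949, 0.0975]
tcp_rot: [0.002, 0.949, 0.315, 0.002]
wrist_force: [0.6, -2.4, 7.0]
finger_gap: 0.125
gripper_force: 30.0
```

```bash
python3 -m inch '[[[0,0,0],[0,-0.02,-0.1],0],[[0,0,1],[0,0,0],0],[[0,0,1],[0,0,-0.02],0],[[0,0,1],[0,0,-0.02],0],[[0,0,1],[0,0,-0.02],0],[[0,0,1],[0,0,-0.02],0],[[0,0,1],[0,0,0],0],[[0,0,1],[0,0,0],0]]';python3 -m inch '[[[0,0,0],[0,0,0],0],[[0,0,0],[0,0,0],0]]'
```

```text
time: 9.53
eef_pos: [0.5141, 0.0956, 0.0937]
tcp_rot: [0.001, 0.808, 0.589, 0.002]
wrist_force: [-2.6, 1.2, 9.8]
finger_gap: 0.119
gripper_force: 30.0
time: 9.7
eef_pos: [0.5141, 0.0956, 0.0936]
tcp_rot: [0.001, 0.809, 0.588, 0.002]
wrist_force: [-1.8, 0.6, 11.6]
finger_gap: 0.128
gripper_force: 30.0
```

```bash
python3 -m inch '[[[0,0,-1],[0,0,0],0],[[0,0,-1],[0,0,0],0],[[0,0,-1],[0,0,0],0],[[0,0,-1],[0,0,0],0],[[0,0,-1],[0,0,0],0],[[0,0,-1],[0,0,0],0],[[0,0,-1],[0,0,0],0],[[0,0,0],[0,0,0],0]]';python3 -m inch '[[[0,0,0],[0,0,0],0],[[0,0,0],[0,0,0],0]]'
```

```text
time: 10.37
eef_pos: [0.5151, 0.0949, 0.0938]
tcp_rot: [0.001, 0.949, 0.316, 0.003]
wrist_force: [-0.3, -0.1, 9.5]
finger_gap: 0.124
gripper_force: 30.0
time: 10.53
eef_pos: [0.5151, 0.0949, 0.0938]
tcp_rot: [0.001, 0.949, 0.317, 0.003]
wrist_force: [-0.1, -0.3, 9.6]
finger_gap: 0.123
gripper_force: 30.0
```

```bash
python3 -m inch '[[[0,0,1],[0,0,-0.03],0],[[0,0,1],[0,0,0],0],[[0,0,1],[0,0,0],0],[[0,0,1],[0,0,0],0],[[0,0,1],[0,0,0],0],[[0,0,1],[0,0,0],0],[[0,0,1],[0,0,0],0],[[0,0,0],[0,0,0],0]]';python3 -m inch '[[[0,0,0],[0,0,0],0],[[0,0,0],[0,0,0],0]]';  python3 -m inch '[[[0,0,-1],[0,0,0],0],[[0,0,-1],[0,0,0],0],[[0,0,-1],[0,0,0],0],[[0,0,-1],[0,0,0],0],[[0,0,-1],[0,0,0],0],[[0,0,-1],[0,0,0],0],[[0,0,-1],[0,0,0],0],[[0,0,0],[0,0,0],0]]';python3 -m inch '[[[0,0,0],[0,0,0],0],[[0,0,0],[0,0,0],0]]'
```

```text
time: 11.2
eef_pos: [0.5141, 0.0956, 0.0927]
tcp_rot: [0.001, 0.808, 0.589, 0.002]
wrist_force: [-1.4, 1.0, 9.7]
finger_gap: 0.128
gripper_force: 30.0
time: 11.37
eef_pos: [0.5141, 0.0956, 0.0927]
tcp_rot: [0.001, 0.809, 0.588, 0.002]
wrist_force: [-2.5, 0.5, 10.3]
finger_gap: 0.126
gripper_force: 30.0
time: 12.03
eef_pos: [0.5151, 0.0949, 0.0929]
tcp_rot: [0.001, 0.949, 0.316, 0.003]
wrist_force: [-0.4, -0.4, 9.0]
finger_gap: 0.127
gripper_force: 30.0
time: 12.2
eef_pos: [0.5151, 0.0949, 0.0929]
tcp_rot: [0.001, 0.949, 0.317, 0.003]
wrist_force: [-0.2, -0.5, 9.9]
finger_gap: 0.124
gripper_force: 30.0
```

```bash
python3 -m inch '[[[0,0,1],[0,0,-0.04],0],[[0,0,1],[0,0,0],0],[[0,0,1],[0,0,0],0],[[0,0,1],[0,0,0],0],[[0,0,1],[0,0,0],0],[[0,0,1],[0,0,0],0],[[0,0,1],[0,0,0],0],[[0,0,0],[0,0,0],0]]';python3 -m inch '[[[0,0,0],[0,0,0],0],[[0,0,0],[0,0,0],0]]';  python3 -m inch '[[[0,0,-1],[0,0,0],0],[[0,0,-1],[0,0,0],0],[[0,0,-1],[0,0,0],0],[[0,0,-1],[0,0,0],0],[[0,0,-1],[0,0,0],0],[[0,0,-1],[0,0,0],0],[[0,0,-1],[0,0,0],0],[[0,0,0],[0,0,0],0]]';python3 -m inch '[[[0,0,0],[0,0,0],0],[[0,0,0],[0,0,0],0]]'
```

```text
time: 12.87
eef_pos: [0.5141, 0.0956, 0.0917]
tcp_rot: [0.001, 0.808, 0.589, 0.002]
wrist_force: [-2.0, 1.0, 10.4]
finger_gap: 0.124
gripper_force: 30.0
time: 13.03
eef_pos: [0.5141, 0.0956, 0.0918]
tcp_rot: [0.001, 0.809, 0.588, 0.002]
wrist_force: [-1.9, 0.2, 10.4]
finger_gap: 0.129
gripper_force: 30.0
time: 13.7
eef_pos: [0.5151, 0.0949, 0.092]
tcp_rot: [0.001, 0.949, 0.316, 0.003]
wrist_force: [-1.1, -1.1, 9.3]
finger_gap: 0.127
gripper_force: 30.0
time: 13.87
eef_pos: [0.5151, 0.0949, 0.092]
tcp_rot: [0.001, 0.948, 0.317, 0.003]
wrist_force: [-0.6, 0.3, 9.8]
finger_gap: 0.126
gripper_force: 30.0
```

```bash
python3 -m inch '[[[0,0,1],[0,0,-0.04],0],[[0,0,1],[0,0,0],0],[[0,0,1],[0,0,0],0],[[0,0,1],[0,0,0],0],[[0,0,1],[0,0,0],0],[[0,0,1],[0,0,0],0],[[0,0,1],[0,0,0],0],[[0,0,0],[0,0,0],0]]' >/dev/null;python3 -m inch '[[[0,0,0],[0,0,0],0],[[0,0,0],[0,0,0],0]]' | grep -E 'eef|wrist';  python3 -m inch '[[[0,0,-1],[0,0,0],0],[[0,0,-1],[0,0,0],0],[[0,0,-1],[0,0,0],0],[[0,0,-1],[0,0,0],0],[[0,0,-1],[0,0,0],0],[[0,0,-1],[0,0,0],0],[[0,0,-1],[0,0,0],0],[[0,0,0],[0,0,0],0]]' >/dev/null;python3 -m inch '[[[0,0,0],[0,0,0],0],[[0,0,0],[0,0,0],0]]' | grep -E 'eef|wrist'
python3 - <<'E'
from h import *
i=get_image("scene");j=get_image("side")
c=np.hstack([cv2.resize(i[190:250,285:335],None,fx=8,fy=8,interpolation=cv2.INTER_CUBIC),cv2.resize(j[205:265,240:290],None,fx=8,fy=8,interpolation=cv2.INTER_CUBIC)])
cv2.imwrite("pics/s3.png",c[:,:,::-1])
E
```

```text
eef_pos: [0.5141, 0.0956, 0.0909]
wrist_force: [-3.2, 0.8, 11.9]
eef_pos: [0.5152, 0.0949, 0.0913]
wrist_force: [-1.2, -0.0, 11.3]
```

View pics/s3.png

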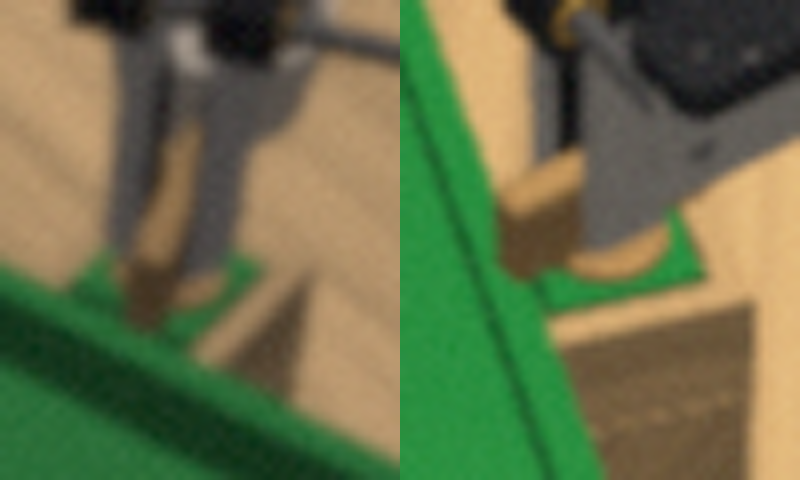

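The collar now sits on the green jaw top, and the force no longer falls while twisting: the wing end is at (150,300) and the collar at (200,290) in the left crop. I'll do one more to-and-fro at slightly less push, then turn to square.

```bash
python3 -m inch '[[[0,0,1],[0,0,0.03],0],[[0,0,1],[0,0,0],0],[[0,0,1],[0,0,0],0],[[0,0,1],[0,0,0],0],[[0,0,1],[0,0,0],0],[[0,0,1],[0,0,0],0],[[0,0,1],[0,0,0],0],[[0,0,0],[0,0,0],0]]' >/dev/null;python3 -m inch '[[[0,0,0],[0,0,0],0],[[0,0,0],[0,0,0],0]]' | grep -E 'eef|wrist';  python3 -m inch '[[[0,0,-1],[0,0,0],0],[[0,0,-1],[0,0,0],0],[[0,0,-1],[0,0,0],0],[[0,0,-1],[0,0,0],0],[[0,0,-1],[0,0,0],0],[[0,0,-1],[0,0,0],0],[[0,0,-1],[0,0,0],0],[[0,0,0],[0,0,0],0]]' >/dev/null;python3 -m inch '[[[0,0,0],[0,0,0],0],[[0,0,0],[0,0,0],0]]' | grep -E 'eef|wrist'
python3 -m inch '[[[0,0,-0.9],[0,0,0],0],[[0,0,-0.9],[0,0,0],0],[[0,0,-0.9],[0,0,0],0],[[0,0,-0.8],[0,0,0],0],[[0,0,0],[0,0,0],0],[[0,0,0],[0,0,0],0]]'; python3 -m inch '[[[0,0,0],[0,0,0],0],[[0,0,0],[0,0,0],0]]' | grep -E 'eef|wrist|rot'
```

```text
eef_pos: [0.5141, 0.0955, 0.0915]
wrist_force: [-2.2, 0.6, 10.1]
eef_pos: [0.5151, 0.0949, 0.0918]
wrist_force: [0.4, -0.5, 9.9]
time: 17.8
eef_pos: [0.5154, 0.0943, 0.0919]
tcp_rot: [0.001, 0.986, 0.169, 0.003]
wrist_force: [-0.2, -2.5, 10.4]
finger_gap: 0.126
gripper_force: 30.0
eef_pos: [0.5154, 0.0943, 0.0919]
tcp_rot: [0.001, 0.986, 0.169, 0.003]
wrist_force: [1.1, -2.0, 9.9]
```

```bash
python3 -m inch '[[[0,0,0],[0,0,0.06],0],[[0,0,0],[0,0,0.06],0],[[0,0,0],[0,0,0.06],0],[[0,0,0],[0,0,0.06],0],[[0,0,0],[0,0,0],0],[[0,0,0],[0,0,0],0],[[0,0,0],[0,0,0],0]]'
```

```text
time: 18.55
eef_pos: [0.5152, 0.0944, 0.096]
tcp_rot: [0.001, 0.986, 0.169, 0.003]
wrist_force: [4.9, -2.8, 3.5]
finger_gap: 0.127
gripper_force: 30.0
```

```bash
python3 -m inch '[[[0,0,0],[0.03,-0.02,0.05],0],[[0,0,0],[0.03,-0.02,0.03],0],[[0,0,0],[0,0,0],0],[[0,0,0],[0,0,0],0],[[0,0,0],[0,0,0],0]]'
```

```text
time: 18.97
eef_pos: [0.5153, 0.0943, 0.0973]
tcp_rot: [0.0, 0.986, 0.169, 0.001]
wrist_force: [5.2, 0.3, 2.2]
finger_gap: 0.125
gripper_force: 30.0
```

```bash
python3 -m inch '[[[0,0,0],[0.04,0,0.02],0],[[0,0,0],[0.04,0,0.02],0],[[0,0,0],[0,0,0],0],[[0,0,0],[0,0,0],0],[[0,0,0],[0,0,0],0]]'
```

```text
time: 19.38
eef_pos: [0.5155, 0.0942, 0.0976]
tcp_rot: [-0.0, 0.986, 0.169, -0.001]
wrist_force: [1.1, -0.7, 2.2]
finger_gap: 0.125
gripper_force: 30.0
```

```bash
python3 -m inch '[[[0,0,0],[0,0,0.02],0],[[0,0,0],[0,0,0],0.2],[[0,0,0],[0,0,0],0.3],[[0,0,0],[0,0,0],0.4],[[0,0,0],[0,0,0],0.4],[[0,0,0],[0,0,0],0.4]]'; python3 -m inch '[[[0,0,0],[0,0,0.2],0.4],[[0,0,0],[0,0,0.5],0.4],[[0,0,0],[0,0,1],0.4],[[0,0,0],[0,0,1],0.4],[[0,0,0],[0,0,1],0.4],[[0,0,0],[0,0,1],0.4],[[0,0,0],[0,0,0],0.4],[[0,0,0],[0,0,0],0.4]]'
python3 - <<'E'
from h import *
import pickle
i=get_image("scene");j=get_image("side");M=camera_model("wrist");w=get_image("wrist");o=get_obs()
pickle.dump((M,w,o),open("w4.pkl","wb"))
r=lambda a,k:cv2.resize(a,None,fx=k,fy=k,interpolation=cv2.INTER_CUBIC)
top=np.hstack([r(i[190:235,285:335],8)[:,:400],r(j[210:255,240:290],8)])
bot=np.zeros((230,800,3),np.uint8);wr=w[110:225,60:460];bot[:, :]=r(wr,2)[:230,:800]
cv2.imwrite("pics/f4.png",np.vstack([top,bot])[:,:,::-1])
E
```

```text
time: 19.88
eef_pos: [0.5161, 0.0942, 0.0985]
tcp_rot: [-0.0, 0.986, 0.169, -0.0]
wrist_force: [-0.7, -1.0, 0.1]
finger_gap: 0.397
gripper_force: 0.0
time: 20.55
eef_pos: [0.5176, 0.0942, 0.2192]
tcp_rot: [0.0, 0.986, 0.169, 0.003]
wrist_force: [-0.5, -0.1, -0.9]
finger_gap: 0.398
gripper_force: 0.0
```

View pics/f4.png

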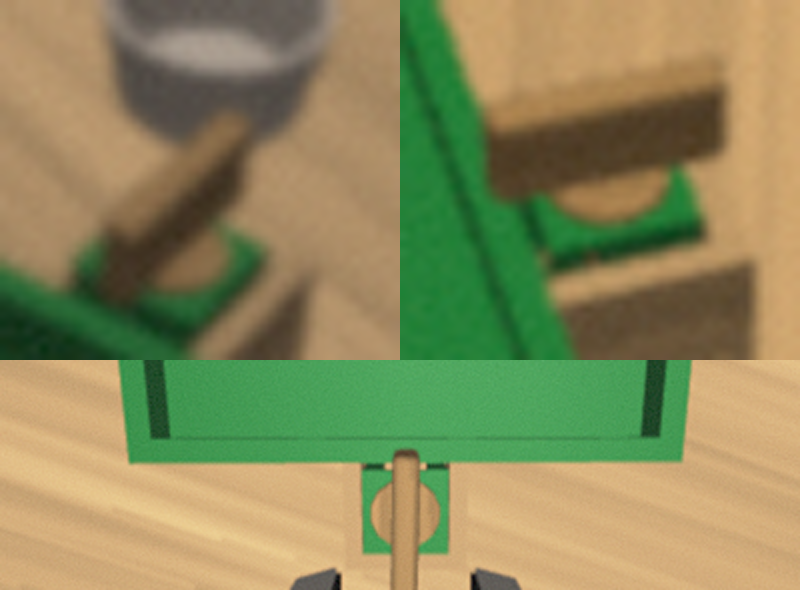

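The final view shows the wing (bottom panel, 405,450 to 405,590) square to the bin edge, the collar flat on the green jaws, and the gripper clear. The release height (TCP z 0.0985) also fits the collar being home.

```bash
python3 -c "
from bench import *
print(close_job())"
```

```text
the job is handed in; nothing more can be done
None
```

The peg is locked in the socket, with its collar down on the jaws and its wing square across the bin rim. It was let go with the gripper clear, and the job was handed in at about 21 s. Push force readings peaked at 11.9 N, close to the 12 N limit, with about 1 N of noise.

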